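# Run the valve seats home and shut the drawer

## Task

In the pulled-out green drawer, push the row of four bronze valve seats along its guide as one train until the front seat is hard against the red end stop on the left and all four are touching, pushing only on the last seat of the row (the right-hand one). Then push the drawer fully shut. Do not lift or tip any seat, and leave everything else where it stands.

Things in the scene. Friction and masses are not known exactly. Their poses are not given: they have to be found in the camera images.
- locker: low spares locker shelf, rust brown steel box, fixed, 220 mm deep (x), 460 mm wide (y), top at 60 mm with a 12 mm rim at the sides and back; origin at the centre of its underside, x points the way the drawer closes, y to the left along the guide. Its front edge is at x = -110 mm; the loose things on top stand at least 50 mm behind that edge.
- drawer (a joint): travel of the shallow green steel drawer in m: 0 = pulled out by 110 mm (as it starts), 0.11 = fully shut, where it meets a hard stop. It slides along the locker's +x, needs about 3 to 5 N, and stays where it is left. Drawer floor 14 mm above the bench, side and back walls up to 38 mm, 6 mm thick; inside it is 380 mm wide (y).
- drawer_face (a point): centre of the outer (robot side) face of the drawer's front panel, 30 mm above the bench; the panel is flat, 450 mm wide, 6 mm thick and reaches from 6 to 54 mm above the bench. Axes as the locker's: x points into the locker (push this way to shut it). It moves with the drawer.
- end_stop (a point): middle of the bearing face, at drawer floor level, of the red end stop (block 52 mm wide, 30 mm tall) at the left end of the guide. Axes as the locker's; the face looks to -y: a seat touching it has its centre at y = -20 mm in this frame. It moves with the drawer.
- guide (a point): point on the drawer floor midway between the guide strips, 165 mm from the stop. The guide runs along y (axes as the locker's): two steel strips 9 mm high, 42.5 mm apart, reaching 355 mm from the stop in -y; the seats stand 15 mm proud of them. Its middle line is 61 mm behind the outer face of the drawer's front. It moves with the drawer.
- seat_lead: bronze valve seat ring, 40 mm outside diameter, 24 mm tall, about 0.14 kg, loose, standing on the drawer's floor between the guide strips; origin at the centre of its underside, z up. The one nearest the end stop; at the start its near side is 40 to 110 mm short of the stop.
- seat_2: bronze valve seat ring, 40 mm outside diameter, 24 mm tall, about 0.14 kg, loose, standing on the drawer's floor between the guide strips; origin at the centre of its underside, z up. Second from the stop, touching the first.
- seat_3: bronze valve seat ring, 40 mm outside diameter, 24 mm tall, about 0.14 kg, loose, standing on the drawer's floor between the guide strips; origin at the centre of its underside, z up. Third from the stop, touching the second.
- seat_tail: bronze valve seat ring, 40 mm outside diameter, 24 mm tall, about 0.14 kg, loose, standing on the drawer's floor between the guide strips; origin at the centre of its underside, z up. The last of the row, farthest from the stop, touching the third; the only seat to push on. Behind it (-y) at least 80 mm of the guide is empty.
- flange_blank: cast iron flange blank, dark flat disc 90 mm across, 16 mm thick, lying loose on the locker's top; origin at the centre of its underside; to be left alone.
- piston_pin: steel piston pin, upright cylinder 26 mm across, 50 mm tall, standing loose on the locker's top; origin at the centre of its underside; to be left alone.
- cam_follower: tan phenolic cam follower, a 48 mm disc foot 12 mm thick with a 28 mm stem, 46 mm tall in all, standing loose on the locker's top; origin at the centre of its underside; to be left alone.
- grease_jar: yellow grease jar with black cap, 68 mm across, 85 mm tall, loose on the bench to the robot's right; origin at the centre of its underside; to be left alone.
- spanner: steel spanner, 190 mm long, loose on the bench to the robot's left; origin under the middle of its length; to be left alone.
Mind the look-alikes: they are no part of the job. What is shaped like the seat_2 but blue is not meant.

How it is judged (in metres and radians):
On the way, in this order (a step that is already met when the one before it is completed fails the run):
1. with the drawer still open, all four seats are up against the end stop (y of seat_lead in the frame of end_stop above -0.0235 m and y of seat_2 in the frame of end_stop above -0.064 m and y of seat_3 in the frame of end_stop above -0.1045 m and y of seat_tail in the frame of end_stop above -0.145 m and x of seat_lead in the frame of end_stop between -0.006 and 0.006 m and z of each of seat_lead, seat_2, seat_3, seat_tail in the frame of end_stop below 0.004 m and angle between each of seat_lead, seat_2, seat_3, seat_tail's own z axis and vertical below 0.1 rad and x of seat_2 in the frame of end_stop between -0.006 and 0.006 m and x of seat_3 in the frame of end_stop between -0.006 and 0.006 m and x of seat_tail in the frame of end_stop between -0.006 and 0.006 m and value of joint drawer below 0.05 m), for 0.2 s.
2. the drawer is pushed shut (value of joint drawer above 0.106 m), for 0.2 s.
At the end, for the whole second after the job is handed in: The drawer is within 4 mm of fully shut, with the seats inside at rest, upright on its floor between the strips, in a row against the end stop: the first within 3.5 mm of touching it and the others likewise closed up (the last within 5 mm of its place) (y of seat_lead in the frame of end_stop above -0.0235 m and y of seat_2 in the frame of end_stop above -0.064 m and y of seat_3 in the frame of end_stop above -0.1045 m and y of seat_tail in the frame of end_stop above -0.145 m and x of seat_lead in the frame of end_stop between -0.006 and 0.006 m and z of each of seat_lead, seat_2, seat_3, seat_tail in the frame of end_stop below 0.004 m and angle between each of seat_lead, seat_2, seat_3, seat_tail's own z axis and vertical below 0.1 rad and x of seat_2 in the frame of end_stop between -0.006 and 0.006 m and x of seat_3 in the frame of end_stop between -0.006 and 0.006 m and x of seat_tail in the frame of end_stop between -0.006 and 0.006 m and value of joint drawer above 0.106 m and linear speed of each of seat_lead, seat_2, seat_3, seat_tail below 0.02 m/s).
It fails at once if a seat is lifted more than 8 mm or tipped (z of any of seat_lead, seat_2, seat_3, seat_tail in the frame of end_stop above 0.008 m or angle between any of seat_lead, seat_2, seat_3, seat_tail's own z axis and vertical above 0.35 rad).
It fails at once if the fingers press on a seat other than the last of the row (contact force between the fingers and seat_lead above 1 N or contact force between the fingers and seat_2 above 1 N or contact force between the fingers and seat_3 above 1 N).
It fails at once if a bystander is moved more than 20 mm (distance of any of flange_blank, piston_pin, cam_follower, grease_jar, spanner from where it was at the start of the episode above 0.02 m).
It also fails if it takes over 40 s, if anything falls off the work surface, if the arm or the gripper's body presses on something with over 40 N, if the wrist force passes 120 N, or if a joint passes its speed limit or range.

## Robot

A 7-joint arm with a two-finger parallel gripper is mounted at the origin on the work surface. World frame = base frame: x ahead of the robot, y to its left, z up, the work surface at z = 0. Lengths are in m, angles in degrees, forces in N, time in s.
With the tool pointing down it reaches from about 0.425 to 0.875 m from the base axis. Payload 4.7 kg.
Tool frame: the origin (TCP) lies midway between the tips of the shut fingers; the grasp point (between the pads) lies 19 mm behind it; y points along the fingers, x is the direction in which the jaws open and shut, and the axes are right-handed (so a half turn about y gives the same grasp; the last joint's range is limited). The gripper opens to 87 mm and grips with 3 to 60 N. Pads are 19 mm wide; open, the fingers measure 117 mm over their backs; the gripper's body (75 mm by 190 mm) begins 51 mm behind the grasp point.
Start: joints at [78.043, 18.392, -4.016, 83.108, 1.295, 78.541, -3.26], TCP at [0.144, -0.634, 0.196] pointing down, gripper open.
Joint ranges: [-163.93, 163.93], [-17.29, 119.83], [-79.2, 71.16], [3.27, 140.29], [-89.18, 269.18], [5.43, 117.66], [-154.24, 154.24]. Speed limits (degrees/s): [147.25, 147.25, 180, 180, 180, 180, 180].

## Interface

Orientations are given as [roll, pitch, yaw] about the fixed x, y, z axes, in that order (R = Rz(yaw) Ry(pitch) Rx(roll)).
In Python, from cell import env gives the robot as it stands.
- The arm moves only by the tool carry_out, never from a script. Its argument "targets" is a list of rows, each a list of 2 entries, a list of its own where there are three numbers: the shift along the tool's x, y, z in mm, then the turn, a rotation vector about the tool's x, y, z in degrees. A call has 1 to 12 rows; each row shifts and turns the commanded pose from where the row before left it, along the tool's axes as they then stand; what a row does not reach is not made up. A row lasts 1/10 s, in which the tool goes at most 50 mm and 8.59 degrees, less where a joint would pass 70% of its speed; a pose out of reach is approached as far as the arm can. A call with a gripper value outside its range is refused whole. "jaw" is the opening, from 0 (shut) to 1 (fully open), set as the call begins (left out, the last holds). The fingers move at their own pace and stop on an object; "squeeze" is the grip in N (left out, the last holds). Time passes only in rows, so rows that do not move let the fingers close. It gives the time, the measured TCP pose, the force and the opening at its end, in the units of the state.
- env.get_obs(): the state, without advancing time (a new reading comes with each control period).
- env.read_camera(name): name is "side" or "top" or "wrist"; returns the picture (400x640x3 uint8, red, green, blue); there is no depth.
- env.get_calibration(name): a dict with "fx", "fy", "cx", "cy" (pixels), "D" ([k1, k2, p1, p2, k3] as OpenCV has them; the pictures are not rectified), "R" (3x3) and "t" (3): a world point X has camera coordinates R X + t; the wrist camera has in their place "hand_eye" (4x4, takes a point from camera to tool coordinates, whose origin is the TCP and whose axes are the tool frame's). Camera axes: x right, y down, z forward; pixel columns grow to the right and rows downward; lengths in m; the calibration is good to about 2 mm. A picture is of the moment at which its call begins: read the wrist's pose just before it. get_calibration takes no time and is no camera call.
- env.sign_off(): hands the job in, once; it reports no verdict.
Trained networks look in the newest picture that a camera, given by its name, has taken for a name from the list of things; names that differ only in an ending like _2 or _b are one class to them, and where a whole thing is asked for, a point or a joint stands for the part that bears it (a point fixed in the world has none). Each returns a list of dicts, best first, with "p" (0 to 1); they miss things now and then, are a little off and sometimes report something else, mostly with a low value. They report only what shows in the picture. A call takes as long as a camera call. They do not tell look-alikes from the thing itself.
- env.outline_of(camera, label): "mask" (400x640 bool, what is visible of it) and "xy" ([column, row] in pixels, amid what is visible of it).
The state is a dict: "time_s": time; "qpos": joint angles; "joint_velocities": joint speeds; "effort": joint torques, N m; "tool_pos": TCP position; "tool_rot": TCP orientation; "force": force on the tool from outside, world axes, zero at the start; "wrist_torque": the same for the moment, N m; "grip_width": finger opening in m.
Only numpy, scipy, OpenCV 4.12 (cv2) and the standard library are available. Lean on these libraries where they do the work, as an engineer would, in place of code of your own. Each camera call takes 0.05 s, during which the arm holds its last target.

## Working session

There is one attempt and no reset: what is moved stays moved. The work goes in short steps, Python scripts to look and compute and a tool call to move; the robot and the scene stay as the last step left them, time stands still between calls to the robot, and variables do not carry over. Pictures are saved under pics/ and viewed, and the job is handed in when it is done.

Besides the shell and the picture viewer there is one more tool, called after "Request:" by a JSON object that holds its "op" and its "data". carry_out: Moves the arm, as the interface text tells. Its arguments: {"type":"object","properties":{"targets":{"type":"array","items":{"type":"array"}},"jaw":{"type":"number"},"squeeze":{"type":"number"}},"required":["targets"]}

```bash
ls; mkdir -p pics
python3 - <<'E'
from cell import env
import cv2
o=env.get_obs()
for k,v in o.items(): print(k,v)
for n in ['top','side','wrist']:
    im=env.read_camera(n); cv2.imwrite(f'pics/{n}0.png',im[:,:,::-1])
    c=env.get_calibration(n); print(n,c)
E
```

```text
pics
time_s 0.0
qpos [78.04054482 18.43967386 -4.01609643 83.17525081  1.29623888 78.54134328
 -3.25723882]
joint_velocities [ 0.03916391  0.0442974   0.0079644  -0.05582549 -0.03493862  0.01927503
  0.09336966]
effort [-4.18747168e-04 -4.91282558e+01 -4.04196745e-01 -3.12524307e+01
 -6.38259505e-02  4.37610783e-02  1.57180821e-04]
tool_pos [ 0.14345486 -0.63334431  0.19495164]
tool_rot [-90.00683222   0.11095164 -77.22724944]
force [0.063471   0.66714577 0.27386862]
wrist_torque [0.05850961 0.02398772 0.01783353]
grip_width 0.08706161010049981
top {'fx': 387.6984649679951, 'fy': 387.6984649679951, 'cx': 324.5134623777113, 'cy': 206.8361946510499, 'D': array([-0.01030841,  0.        ,  0.        ,  0.        ,  0.        ]), 'R': array([[ 0.02404164, -0.99961324,  0.01397755],
       [-0.99223373, -0.02556633, -0.12173165],
       [ 0.12204193, -0.01094237, -0.99246463]]), 't': array([-0.01908346,  0.61023437,  1.14859254])}
side {'fx': 465.7301747945627, 'fy': 465.7301747945627, 'cx': 325.25422312404, 'cy': 192.6692972714007, 'D': array([-0.05766551,  0.        ,  0.        ,  0.        ,  0.        ]), 'R': array([[ 0.85304722, -0.5216141 ,  0.01513864],
       [-0.38748925, -0.65259708, -0.65112912],
       [ 0.34951756,  0.54957782, -0.75881598]]), 't': array([-0.50828043,  0.27417847,  1.19805983])}
wrist {'fx': 276.6043227474176, 'fy': 276.6043227474176, 'cx': 321.34277652411265, 'cy': 199.07193817514508, 'D': array([0.01220389, 0.        , 0.        , 0.        , 0.        ]), 'hand_eye': array([[ 9.99999975e-01,  1.72528434e-04,  1.41714241e-04,
        -1.29747803e-04],
       [-8.20821074e-05, -3.06186234e-01,  9.51971630e-01,
        -1.89261822e-01],
       [ 2.07633124e-04, -9.51971618e-01, -3.06186212e-01,
         8.37041710e-02],
       [ 0.00000000e+00,  0.00000000e+00,  0.00000000e+00,
         1.00000000e+00]])}
```

View pics/top0.png

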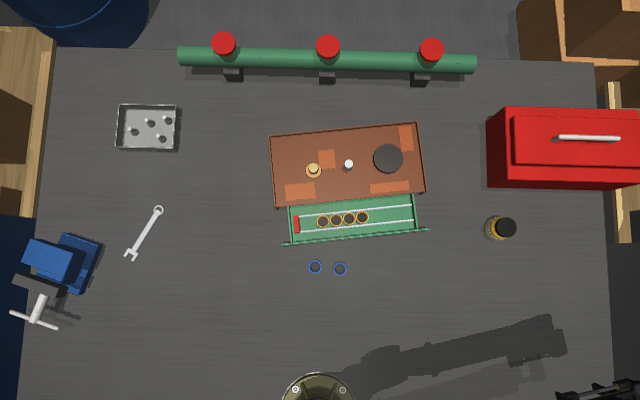

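View pics/side0.png

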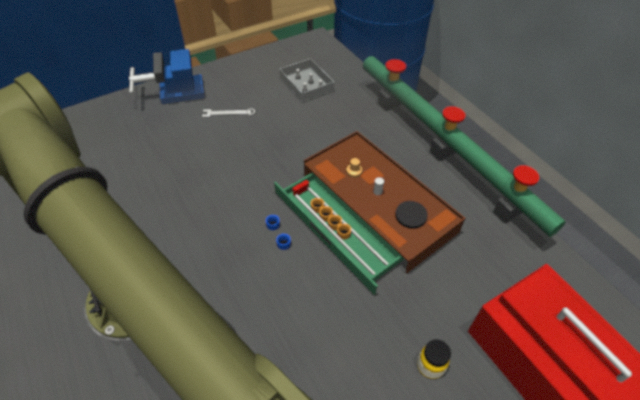

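Top view: the bronze row is at about (322–362, 218) in the drawer, the red stop is at (296,224), and two blue look-alike rings lie on the bench at (315,267) and (340,268). The side view shows the same arrangement.

```bash
cat > h.py <<'E'
import numpy as np, cv2
from cell import env
from scipy.spatial.transform import Rotation as Ro
def K(c): return np.array([[c['fx'],0,c['cx']],[0,c['fy'],c['cy']],[0,0,1.]])
def cam(n,obs=None):
    c=env.get_calibration(n)
    if 'R' in c: return c,np.array(c['R']),np.array(c['t'])
    R=Ro.from_euler('xyz',obs['tool_rot'],degrees=True).as_matrix()
    T=np.eye(4);T[:3,:3]=R;T[:3,3]=obs['tool_pos']
    M=np.linalg.inv(T@c['hand_eye']); return c,M[:3,:3],M[:3,3]
def bp(cm,px,z):
    c,R,t=cm
    u=cv2.undistortPoints(np.array(px,float).reshape(-1,1,2),K(c),np.array(c['D']))[:,0]
    d=np.c_[u,np.ones(len(u))]@R; o=-R.T@t
    return o+d*((z-o[2])/d[:,2])[:,None]
def pr(cm,X):
    c,R,t=cm
    return cv2.projectPoints(np.array(X,float).reshape(-1,1,3),cv2.Rodrigues(R)[0],t,K(c),np.array(c['D']))[0][:,0]
E
python3 - <<'E'
from h import *
for n,b in [('top',(260,110,180,170)),('side',(250,120,230,180))]:
    im=cv2.imread(f'pics/{n}0.png');x,y,w,h=b
    s=4 if n=='top' else 3.4
    cv2.imwrite(f'pics/{n}0z.png',cv2.resize(im[y:y+h,x:x+w],None,fx=s,fy=s,interpolation=cv2.INTER_CUBIC)[:600,:800])
env.read_camera('top')
cm=cam('top')
for l,z in [('seat_lead',.038),('end_stop',.03),('drawer_face',.054),('locker',.06)]:
    for d in env.outline_of('top',l):
        print(l,round(d['p'],2),np.round(d['xy'],1),np.round(bp(cm,[d['xy']],z),4),d['mask'].sum())
E
```

```text
seat_lead 0.66 [323.  220.9] [[ 5.672e-01 -3.000e-04  3.800e-02]] 119
seat_lead 0.41 [335.3 218.9] [[ 0.5743 -0.0376  0.038 ]] 152
seat_lead 0.23 [356.3 221.2] [[ 0.5689 -0.1018  0.038 ]] 4381
end_stop 0.72 [360.5 220.9] [[ 0.5708 -0.1154  0.03  ]] 4318
drawer_face 0.65 [354.8 222.2] [[ 0.5643 -0.0958  0.054 ]] 4646
locker 0.79 [343.8 179.7] [[ 0.692 -0.06   0.06 ]] 14854
```

View pics/top0z.png

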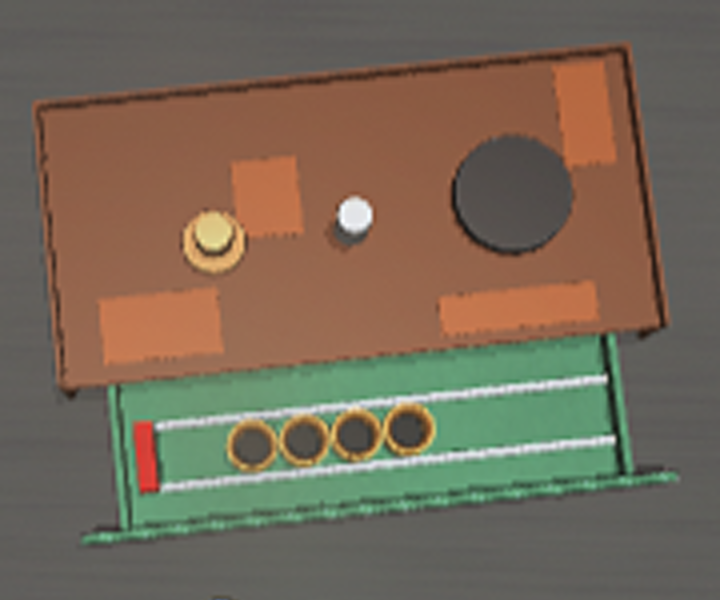

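View pics/side0z.png

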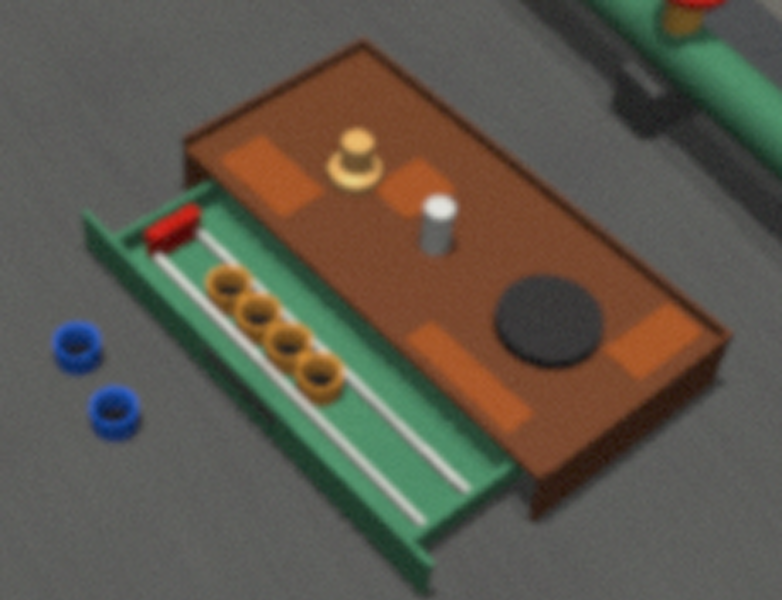

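View pics/wrist0.png

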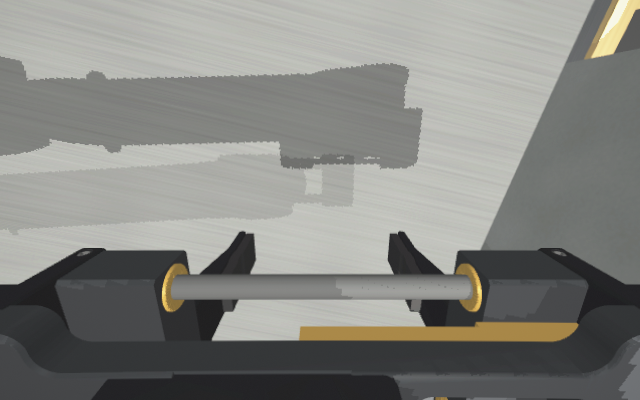

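Run:
```python
from h import *
f=lambda p:(np.array(p,float)+.5)/4-.5+[260,110]
g=lambda p:(np.array(p,float)+.5)/3.4-.5+[250,120]
cm=cam('top'); cs=cam('side')
P=bp(cm,f([[82,543],[679,480]]),.054);print('panel',P.round(4))
d=P[0]-P[1];print('yaw',np.degrees(np.arctan2(-d[0],d[1])),np.linalg.norm(d))
print('stop',bp(cm,f([[155,422],[158,490]]),.044).round(4))
S=bp(cm,f([[253,446],[304,440],[357,434],[410,428]]),.038);print('seats',S.round(4),np.linalg.norm(np.diff(S,axis=0),axis=1))
S=bp(cs,g([[230,280],[259,310],[288,339],[320,370]]),.038);print('seats side',S.round(4))
P=bp(cs,g([[85,213],[432,563]]),.054);print('panel side',P.round(4))
L=bp(cm,f([[35,102],[629,45],[665,327],[65,388]]),.072);print('locker',L.round(4))
B=bp(cs,g([[78,335],[115,398]]),.024);print('blue',B.round(4))
print('jar',bp(cm,[[502,228]],.085).round(3))
print('pin',bp(cm,f([[355,214]]),.11).round(3),'cam',bp(cm,f([[213,229]]),.106).round(3))
```

```text
panel [[ 0.4896  0.1256  0.054 ]
 [ 0.5476 -0.3207  0.054 ]]
yaw 7.402670953436417 0.45005305199766693
stop [[0.5824 0.0748 0.044 ]
 [0.5309 0.0709 0.044 ]]
seats [[ 5.665e-01  1.000e-04  3.800e-02]
 [ 5.721e-01 -3.870e-02  3.800e-02]
 [ 5.777e-01 -7.900e-02  3.800e-02]
 [ 5.833e-01 -1.194e-01  3.800e-02]] [0.03911753 0.04070892 0.04079173]
seats side [[ 0.5691  0.0023  0.038 ]
 [ 0.5734 -0.0388  0.038 ]
 [ 0.5781 -0.0777  0.038 ]
 [ 0.5837 -0.1185  0.038 ]]
panel side [[ 0.4916  0.1221  0.054 ]
 [ 0.5517 -0.32    0.054 ]]
locker [[ 0.821   0.172   0.072 ]
 [ 0.879  -0.2803  0.072 ]
 [ 0.6608 -0.3061  0.072 ]
 [ 0.6032  0.1407  0.072 ]]
blue [[ 0.4329  0.0261  0.024 ]
 [ 0.429  -0.0476  0.024 ]]
jar [[ 0.555 -0.527  0.085]]
pin [[ 0.732 -0.07   0.11 ]] cam [[0.719 0.034 0.106]]
```

What could be taken for the row: bronze rings at (322,221), (335,219), (349,218) and (362,216) inside the green drawer, or the blue rings at (315,267) and (340,268) on the bench. I choose the bronze ones. The tail is the right-hand one at (362,216), world about (0.583,-0.119). The zoomed crop confirms the bronze colour and that they stand between the strips.

I'll move above the spot behind the tail.

Request:
{"op": "carry_out", "data": {"targets": [[[-23,0,34],[0,0,0]],[[-23,0,34],[0,0,0]],[[-23,0,34],[0,0,0]],[[-23,0,34],[0,0,0]],[[-23,0,34],[0,0,0]],[[-23,0,34],[0,0,0]],[[-23,0,34],[0,0,0]],[[-23,0,34],[0,0,0]],[[-23,0,34],[0,0,0]],[[-23,0,34],[0,0,0]],[[-23,0,34],[0,0,0]],[[-23,0,34],[0,0,0]]], "jaw": 0, "squeeze": 20}}

```text
time_s: 1.6
tool_pos: [0.4815, -0.2734, 0.1963]
tool_rot: [-90.0, -0.0, -77.2]
force: [0.4, -0.5, 0.5]
grip_width: 0.0026
```

Request:
{"op": "carry_out", "data": {"targets": [[[-21,0,32],[0,0,0]],[[-21,0,32],[0,0,0]],[[-21,0,32],[0,0,0]],[[-20,0,33],[0,0,0]],[[0,0,0],[0,-8.5,0]],[[0,0,0],[0,-8.5,0]],[[0,0,0],[0,-8.5,0]],[[0,0,0],[0,-8.5,0]],[[0,0,0],[0,-8.5,0]],[[0,0,0],[0,-8.5,0]],[[0,0,0],[0,-8.5,0]],[[0,0,0],[0,-8.5,0]]]}}

```text
time_s: 2.8
tool_pos: [0.5879, -0.1653, 0.1961]
tool_rot: [-90.0, -0.0, -8.9]
force: [0.1, -0.1, -0.4]
grip_width: 0.0008
```

Request:
{"op": "carry_out", "data": {"targets": [[[0,0,0],[0,-8.5,0]],[[0,0,0],[0,-8.1,0]],[[0,0,0],[0,0,0]],[[0,0,0],[0,0,0]]]}}

```text
time_s: 3.2
tool_pos: [0.588, -0.1653, 0.196]
tool_rot: [-90.0, -0.0, 7.2]
force: [-0.4, 0.2, -0.6]
grip_width: 0.0004
```

Run:
```python
from h import *
o=env.get_obs(); im=env.read_camera('wrist'); cv2.imwrite('pics/w1.png',im[:,:,::-1])
im=env.read_camera('top'); cv2.imwrite('pics/t1.png',cv2.resize(im[110:280,260:440,::-1],None,fx=4,fy=4,interpolation=cv2.INTER_CUBIC)[:600])
print({k:np.round(o[k],4) for k in ['time_s','tool_pos','tool_rot','qpos','force']})
np.savez('w1.npz',tool_pos=o['tool_pos'],tool_rot=o['tool_rot'])
```

```text
{'time_s': np.float64(3.2), 'tool_pos': array([ 0.588 , -0.1653,  0.196 ]), 'tool_rot': array([-9.00017e+01, -5.00000e-04,  7.16030e+00]), 'qpos': array([ 46.1329,  17.8181, -40.5369,  87.9217,  11.7076,  78.5865,
        11.7936]), 'force': array([-0.4247,  0.2233, -0.5813])}
```

View pics/w1.png

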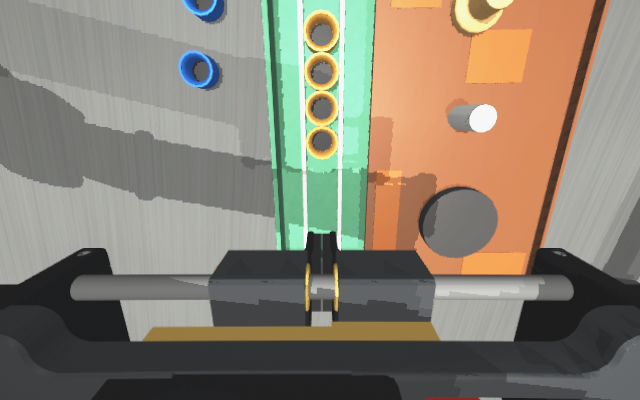

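The wrist view shows the bronze row at columns 321–322, rows 32 to 142 (tail at the bottom), between the white strips (columns ~305 and ~341). The shut fingers are at (321,245), lined up with the guide, and the blue rings are well to the left.

Run:
```python
from h import *
o=dict(np.load('w1.npz')); cm=cam('wrist',o)
im=cv2.imread('pics/w1.png')
cv2.imwrite('pics/w1z.png',cv2.resize(im[0:260,250:400],None,fx=2.3*1,fy=2.3,interpolation=cv2.INTER_CUBIC))
hsv=cv2.cvtColor(im,cv2.COLOR_BGR2HSV)
S=bp(cm,[[321.5,32],[321.5,71],[322,108],[322,142]],.038);print(S.round(4),np.linalg.norm(np.diff(S,axis=0),axis=1))
y=np.radians(7.4);X=np.array([np.cos(y),np.sin(y),0]);Y=np.array([-np.sin(y),np.cos(y),0])
print('rel tool: x,y', [(round((s-o['tool_pos'])@X*1000,1),round((s-o['tool_pos'])@Y*1000,1)) for s in S])
# white strips per row
for r in [20,60,100,150,180,210,230]:
    w=np.where((hsv[r,290:360,1]<60)&(hsv[r,290:360,2]>200))[0]+290
    print(r,w)
```

```text
[[ 5.663e-01 -5.000e-04  3.800e-02]
 [ 5.712e-01 -3.920e-02  3.800e-02]
 [ 5.768e-01 -7.900e-02  3.800e-02]
 [ 5.818e-01 -1.185e-01  3.800e-02]] [0.03902643 0.04014078 0.03984047]
rel tool: x,y [(np.float64(-0.2), np.float64(166.2)), (np.float64(-0.4), np.float64(127.2)), (np.float64(0.0), np.float64(87.0)), (np.float64(-0.1), np.float64(47.2))]
20 [297 298 299 300 301 302 305 337 340 341 342 343 344]
60 [298 299 300 301 302 303 306 307 308 335 339 340 341 342 343]
100 [300 301 302 303 304 338 339 340 341 342 343]
150 [301 302 303 304 305 338 339 340 341 342]
180 [302 303 304 305 306 338 339 340 341]
210 [303 304 305 306 337 338 339 340 341]
230 [303 304 305 306 307 337 338 339 340]
```

View pics/w1z.png

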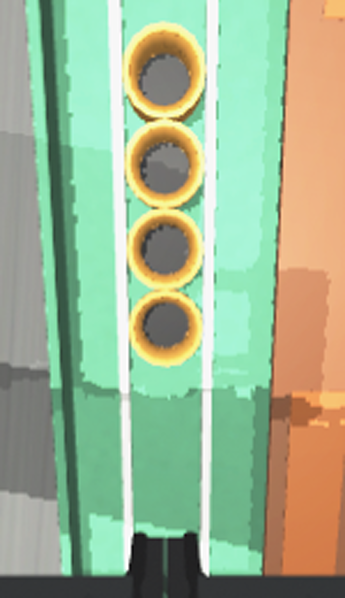

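Request:
{"op": "carry_out", "data": {"targets": [[[0,35,0],[0,-0.3,0]],[[0,35,0],[0,0,0]],[[0,35,0],[0,0,0]],[[0,25,0],[0,0,0]],[[0,20,0],[0,0,0]],[[0,12,0],[0,0,0]],[[0,8,0],[0,0,0]],[[0,4,0],[0,0,0]],[[0,3,0],[0,0,0]],[[0,0,0],[0,0,0]],[[0,0,0],[0,0,0]]]}}

```text
time_s: 4.4
tool_pos: [0.5885, -0.1653, 0.0198]
tool_rot: [-90.0, -0.1, 7.7]
force: [-0.0, -0.3, -1.1]
grip_width: 0.0004
```

Run:
```python
from h import *
o=env.get_obs(); im=env.read_camera('wrist'); cv2.imwrite('pics/w2.png',im[:,:,::-1])
im=env.read_camera('side'); cv2.imwrite('pics/s2.png',cv2.resize(im[120:300,250:480,::-1],None,fx=3.3,fy=3.3,interpolation=cv2.INTER_CUBIC))
print({k:np.round(o[k],4) for k in ['time_s','tool_pos','tool_rot','force']})
```

```text
{'time_s': np.float64(4.4), 'tool_pos': array([ 0.5885, -0.1653,  0.0198]), 'tool_rot': array([-9.00387e+01, -5.90000e-02,  7.65590e+00]), 'force': array([-0.0021, -0.3196, -1.067 ])}
```

View pics/w2.png

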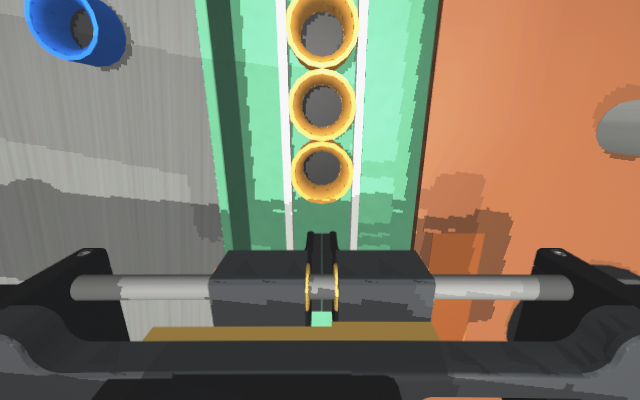

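View pics/s2.png

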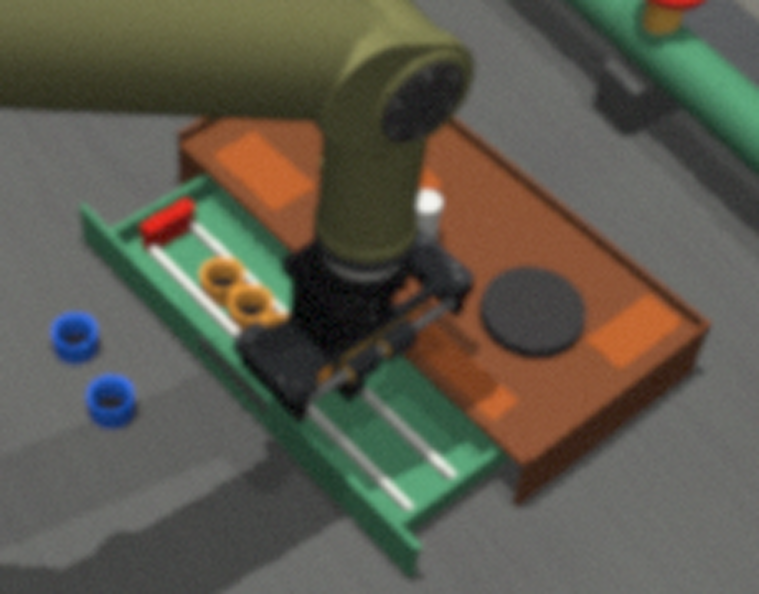

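The fingers are between the strips about 18 mm behind the tail, at (322,170) in the wrist view, and touch nothing. Now I'll push slowly along tool z, about 70 mm expected.

Request:
{"op": "carry_out", "data": {"targets": [[[0,0,5],[0,0.2,0]],[[0,0,5],[0,0,0]],[[0,0,4],[0,0,0]],[[0,0,3],[0,0,0]],[[0,0,3],[0,0,0]],[[0,0,3],[0,0,0]],[[0,0,4],[0,0,0]],[[0,0,4],[0,0,0]],[[0,0,4],[0,0,0]]]}}

```text
time_s: 5.4
tool_pos: [0.5834, -0.1301, 0.019]
tool_rot: [-90.0, 0.0, 7.5]
force: [0.3, -0.3, -0.3]
grip_width: 0.0005
```

Run:
```python
from h import *
o=env.get_obs(); im=env.read_camera('wrist'); cv2.imwrite('pics/w3.png',im[:,:,::-1])
print({k:np.round(o[k],4) for k in ['time_s','tool_pos','tool_rot','force']})
```

```text
{'time_s': np.float64(5.4), 'tool_pos': array([ 0.5834, -0.1301,  0.019 ]), 'tool_rot': array([-9.0000e+01,  4.2000e-03,  7.4616e+00]), 'force': array([ 0.2601, -0.3366, -0.3011])}
```

View pics/w3.png

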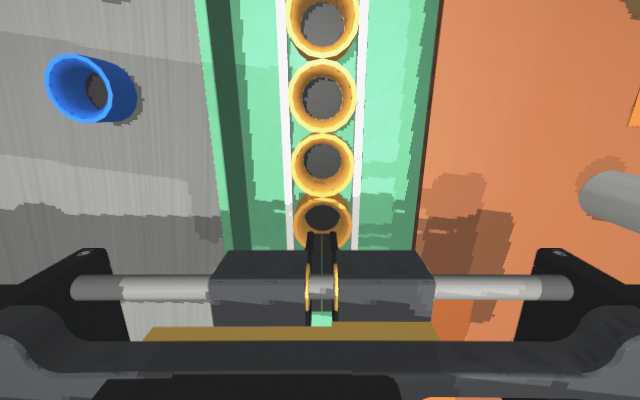

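Run:
```python
from h import *
o=env.get_obs(); cm=cam('wrist',o)
S=bp(cm,[[323,24],[322.5,95],[322.5,165],[322,222]],.038)
y=np.radians(7.45);X=np.array([np.cos(y),np.sin(y),0]);Y=np.array([-np.sin(y),np.cos(y),0])
print(S.round(4));print([(round((s-o['tool_pos'])@X*1000,1),round((s-o['tool_pos'])@Y*1000,1)) for s in S])
im=cv2.imread('pics/w3.png');cv2.imwrite('pics/w3z.png',cv2.resize(im[120:260,260:390],None,fx=4,fy=4,interpolation=cv2.INTER_CUBIC))
# predicted tail positions if its centre is 29.5 or 20 ahead
for d in (20,25,29.5):
    c=o['tool_pos']+Y*d/1000
    a=np.linspace(0,6.28,5)[:4]
    print(d,[pr(cm,[[c[0]+.02*(np.cos(t)*X[0]+np.sin(t)*Y[0]),c[1]+.02*(np.cos(t)*X[1]+np.sin(t)*Y[1]),.038]]).round(0).tolist() for t in a])
```

```text
[[ 0.5665 -0.0019  0.038 ]
 [ 0.5709 -0.0371  0.038 ]
 [ 0.5763 -0.0774  0.038 ]
 [ 0.5811 -0.1154  0.038 ]]
[(np.float64(-0.2), np.float64(128.3)), (np.float64(-0.4), np.float64(92.8)), (np.float64(-0.3), np.float64(52.1)), (np.float64(-0.5), np.float64(13.9))]
20 [[[353.0, 213.0]], [[323.0, 184.0]], [[292.0, 213.0]], [[323.0, 241.0]]]
25 [[[353.0, 206.0]], [[323.0, 176.0]], [[292.0, 206.0]], [[323.0, 234.0]]]
29.5 [[[354.0, 200.0]], [[323.0, 169.0]], [[292.0, 199.0]], [[323.0, 228.0]]]
```

View pics/w3z.png

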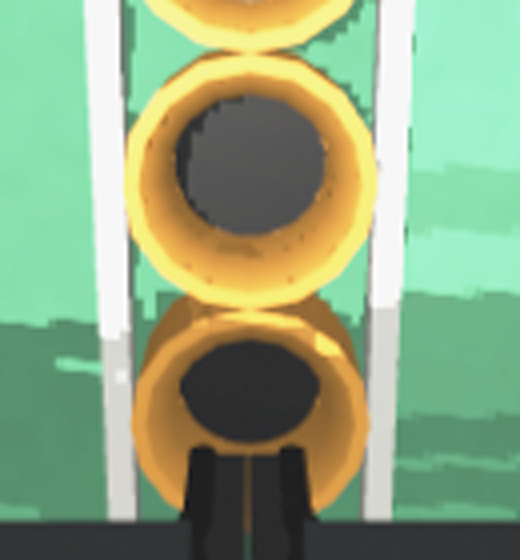

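Run:
```python
from h import *
o=env.get_obs(); cm=cam('wrist',o)
R=Ro.from_euler('xyz',o['tool_rot'],degrees=True).as_matrix()
for p in [(0,0,0),(-.015,0,0),(.015,0,0),(0,0,.0095),(0,0,-.0095),(0,-.019,.0095),(0,-.019,0),(0,-.019,-.0095),(0,-.07,0)]:
    print(p,pr(cm,[o['tool_pos']+R@np.array(p)]).round(1))
im=env.read_camera('wrist'); cv2.imwrite('pics/w4.png',cv2.resize(im[180:340,240:400,::-1],None,fx=3.7,fy=3.7,interpolation=cv2.INTER_CUBIC))
im=env.read_camera('side'); cv2.imwrite('pics/s4.png',cv2.resize(im[170:250,290:400,::-1],None,fx=7,fy=7,interpolation=cv2.INTER_CUBIC))
```

```text
(0, 0, 0) [[322.6 229.5]]
(-0.015, 0, 0) [[302.4 229.5]]
(0.015, 0, 0) [[342.7 229.5]]
(0, 0, 0.0095) [[322.6 217.6]]
(0, 0, -0.0095) [[322.6 241.1]]
(0, -0.019, 0.0095) [[322.7 228.1]]
(0, -0.019, 0) [[322.7 241. ]]
(0, -0.019, -0.0095) [[322.6 253.5]]
(0, -0.07, 0) [[323.  286.6]]
```

View pics/w4.png

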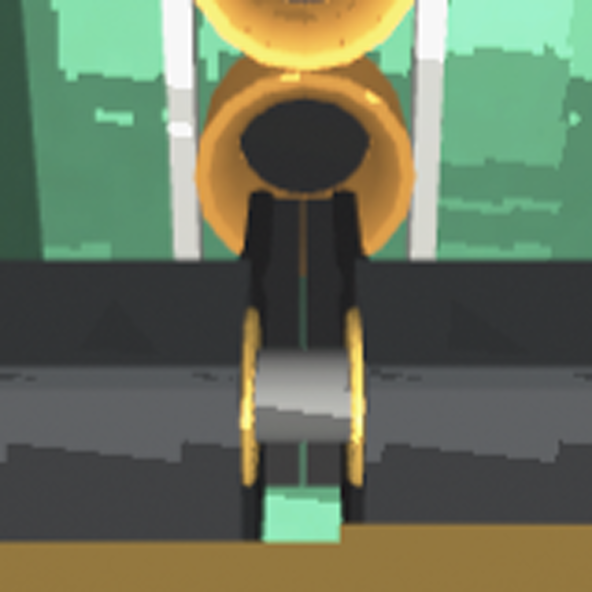

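View pics/s4.png

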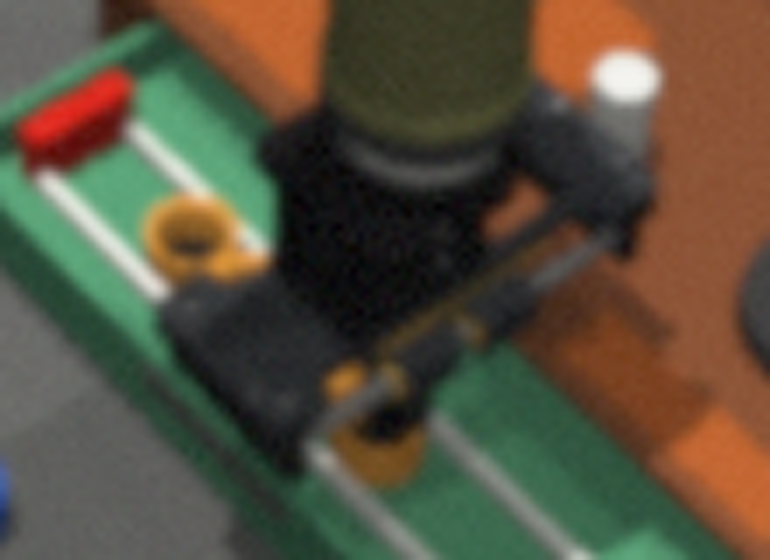

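Run:
```python
from h import *
o=env.get_obs(); cs=cam('side'); ct=cam('top'); cw=cam('wrist',o)
y=np.radians(7.45);X=np.array([np.cos(y),np.sin(y),0]);Y=np.array([-np.sin(y),np.cos(y),0]);Z=np.array([0,0,1])
print(o['time_s'],o['force'],o['effort'].round(2))
ims={n:env.read_camera(n)[:,:,::-1].copy() for n in ('side','wrist','top')}
boxes={'side':(290,170,110,80,7),'wrist':(240,60,160,190,3.1),'top':(300,190,90,60,8)}
def ring(c,r=.02):
    a=np.linspace(0,2*np.pi,40); return c+r*(np.outer(np.cos(a),X)+np.outer(np.sin(a),Y))
for n,cm in (('side',cs),('wrist',cw),('top',ct)):
    x0,y0,w,h,s=boxes[n]
    I=cv2.resize(ims[n][y0:y0+h,x0:x0+w],None,fx=s,fy=s,interpolation=cv2.INTER_CUBIC)
    T=np.array(o['tool_pos']);
    for d,col in ((12,(255,0,255)),(29.5,(255,255,0))):
        for k in range(2):
            c=T+Y*(d+40*k)/1000; 
            for z in (.014,.038):
                c[2]=z
                p=pr(cm,ring(c)); cv2.polylines(I,[np.round((p-[x0,y0]+.5)*s).astype(np.int32)],True,col,1)
    for q,col in ((T,(0,0,255)),(T+[0,0,.05],(255,0,0))):
        p=(pr(cm,[q])[0]-[x0,y0]+.5)*s; cv2.circle(I,tuple(int(v) for v in p),4,col,-1)
    cv2.imwrite(f'pics/ov_{n}.png',I); print(I.shape)
print('sidecam',-cs[1].T@cs[2])
```

```text
5.55 [ 0.36385583 -0.39701437  1.07890024] [-2.200e-01 -4.446e+01 -8.260e+00 -2.622e+01 -1.000e-01  5.000e-02
 -2.000e-02]
(560, 770, 3)
(589, 496, 3)
(480, 720, 3)
sidecam [ 0.12108547 -0.74462528  1.0953272 ]
```

View pics/ov_side.png

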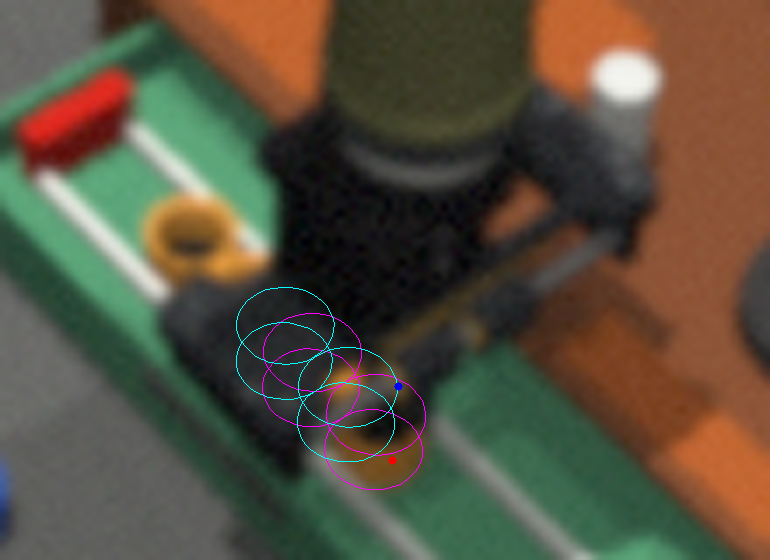

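View pics/ov_wrist.png

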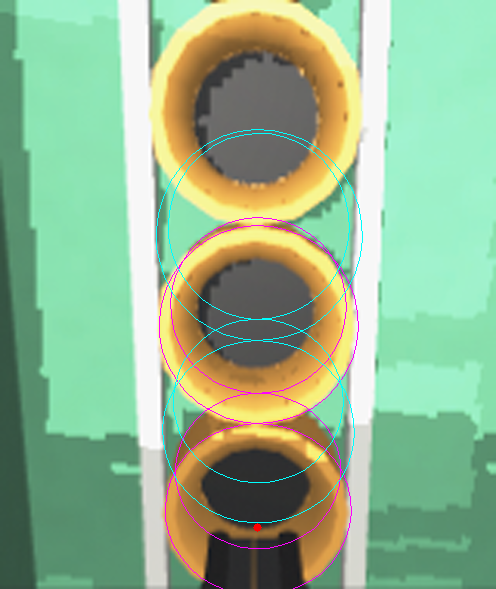

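View pics/ov_top.png

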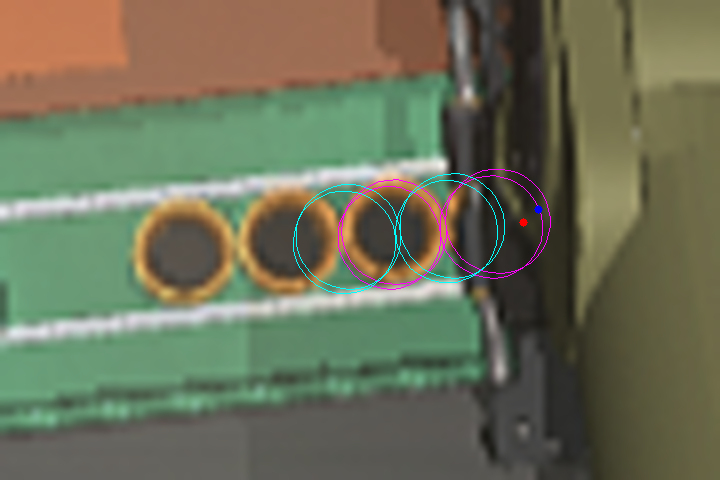

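Run:
```python
from h import *
cs=cam('side')
I=cv2.imread('pics/s2.png'); s=3.3
T=np.array([0.5885,-0.1653,0.0198])
for dz,col in ((0,(0,0,255)),(.02,(0,255,255)),(.04,(255,0,255))):
    p=(pr(cs,[T+[0,0,dz]])[0]-[250,120]+.5)*s; print(dz,p); cv2.circle(I,tuple(int(v) for v in p),2,col,-1)
cv2.imwrite('pics/s2o.png',cv2.resize(I[280:460,200:460],None,fx=3,fy=3))
```

```text
0 [344.94500551 408.42124931]
0.02 [346.44055009 394.82266658]
0.04 [347.97128268 380.89430624]
```

View pics/s2o.png

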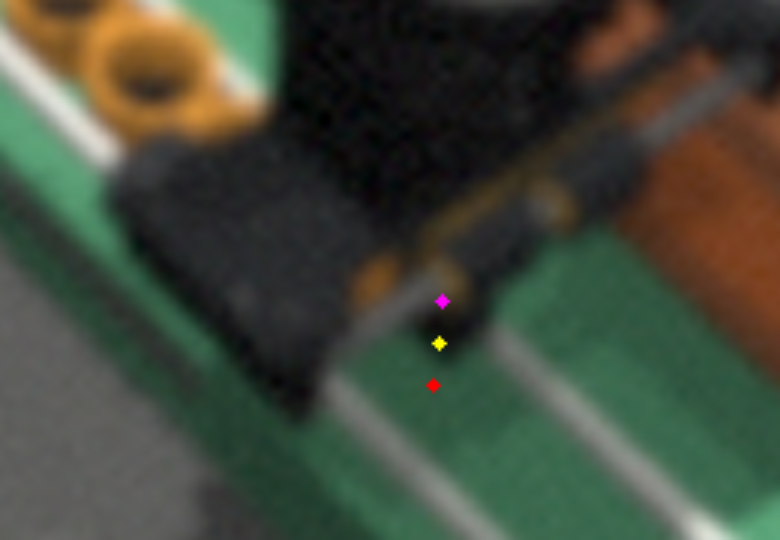

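The side overlay explains it. The visible fingertip ends about 20 mm above the reported TCP (z≈0.040), so the shut fingers passed just over the tail at z≈0.038 without moving it. I'll lift, back out and measure the tip height.

Request:
{"op": "carry_out", "data": {"targets": [[[0,-8,0],[0,0,0]],[[0,-12,0],[0,0,0]],[[0,-5,-15],[0,0,0]],[[0,0,-20],[0,0,0]],[[0,0,-10],[0,0,0]],[[0,0,0],[0,0,0]],[[0,0,0],[0,0,0]]]}}

```text
time_s: 6.4
tool_pos: [0.5888, -0.1754, 0.0434]
tool_rot: [-89.9, 0.1, 7.4]
force: [-0.2, 0.7, 0.2]
grip_width: 0.0003
```

Run:
```python
from h import *
o=env.get_obs(); cs=cam('side'); ct=cam('top'); cw=cam('wrist',o)
print({k:np.round(o[k],4) for k in ['time_s','tool_pos','tool_rot','force','qpos']})
cv2.imwrite('pics/w5.png',env.read_camera('wrist')[:,:,::-1])
I=env.read_camera('side')[:,:,::-1]; T=o['tool_pos']
x0,y0,s=300,180,7
I=cv2.resize(I[y0:y0+80,x0:x0+110],None,fx=s,fy=s,interpolation=cv2.INTER_CUBIC)
for dz,col in ((0,(0,0,255)),(.02,(0,255,255)),(.04,(255,0,255))):
    p=(pr(cs,[T+[0,0,dz]])[0]-[x0,y0]+.5)*s; cv2.circle(I,tuple(int(v) for v in p),3,col,-1)
cv2.imwrite('pics/s5.png',I)
top=cv2.imread('pics/top0.png')
f=lambda p:(np.array(p,float)+.5)/4-.5+[260,110]
y=np.radians(7.45);X=np.array([np.cos(y),np.sin(y),0]);Y=np.array([-np.sin(y),np.cos(y),0])
F=bp(ct,f([[512,192]]),.076)[0]; O=np.array([.5195,-.0985,0]); print('flange drawer xy',(F-O)@X,(F-O)@Y,F, 'tool',(T-O)@X,(T-O)@Y)
print(bp(cw,[[321,0]],.038))
```

```text
{'time_s': np.float64(6.4), 'tool_pos': array([ 0.5888, -0.1754,  0.0434]), 'tool_rot': array([-8.9939e+01,  5.2100e-02,  7.3920e+00]), 'force': array([-0.2488,  0.6797,  0.1869]), 'qpos': array([ 44.6567,  25.5399, -37.9739,  97.0895,  17.2088,  63.4056,
         8.9798])}
flange drawer xy 0.22666640014409434 -0.12195811506909048 [ 0.76006617 -0.19003881  0.076     ] tool 0.05872189905386898 -0.08523246633562513
[[ 0.5687105  -0.02974567  0.038     ]]
```

View pics/s5.png

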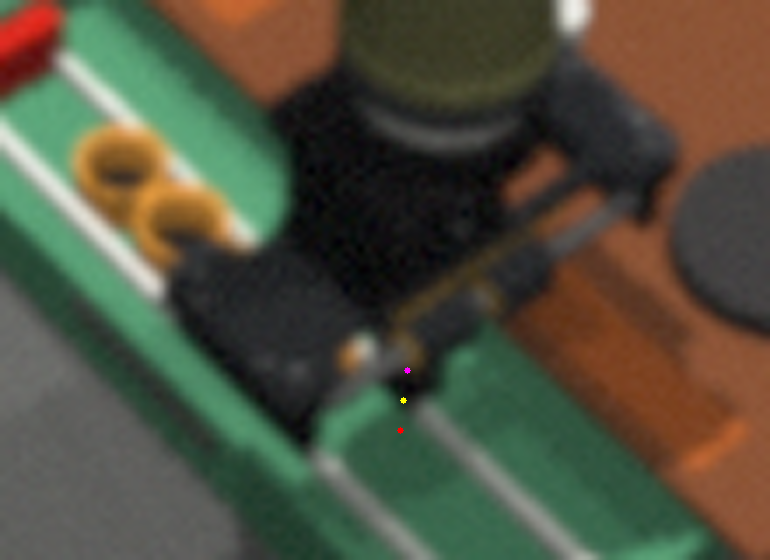

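View pics/w5.png

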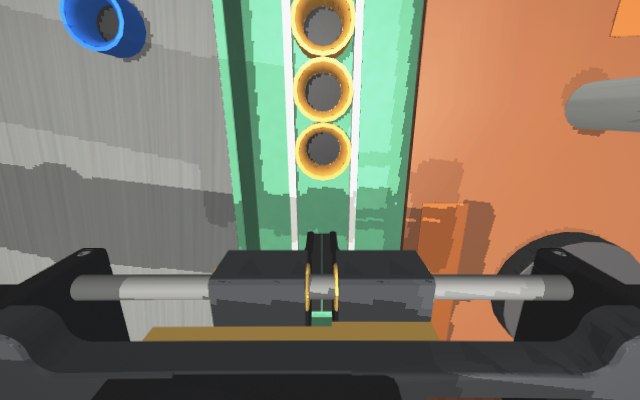

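Run:
```python
from h import *
o=env.get_obs(); cs=cam('side'); T=o['tool_pos']; R=Ro.from_euler('xyz',o['tool_rot'],degrees=True).as_matrix()
I=env.read_camera('side')[:,:,::-1]
x0,y0,s=290,160,6
I=cv2.resize(I[y0:y0+95,x0:x0+125],None,fx=s,fy=s,interpolation=cv2.INTER_CUBIC)
for yb,col in ((-.07,(0,0,255)),(-.05,(0,255,255))):
    P=np.array([(a,yb,b) for a,b in ((-.095,-.0375),(.095,-.0375),(.095,.0375),(-.095,.0375))])
    p=(pr(cs,T+P@R.T)-[x0,y0]+.5)*s; cv2.polylines(I,[p.astype(np.int32)],True,col,1)
cv2.imwrite('pics/s6.png',I); print(env.get_obs()['force'])
```

```text
[-1.29749702 -1.13446961  0.36941786]
```

View pics/s6.png

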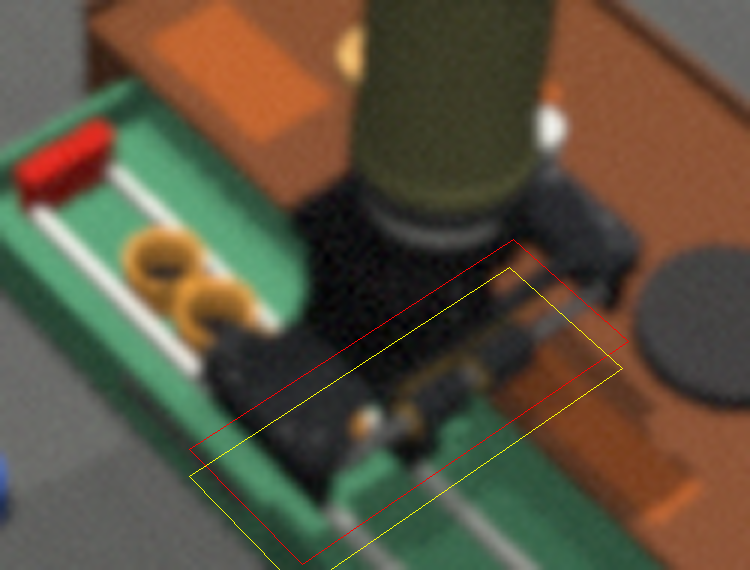

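The tip and the gripper body both appear about 20 mm higher than the nominal geometry. I'll descend to TCP z≈0.002 (tip ≈0.022), slowing at the end and watching the force.

Request:
{"op": "carry_out", "data": {"targets": [[[1,12,0],[0,0,0]],[[0,12,0],[0,0,0]],[[0,8,0],[0,0,0]],[[0,4,0],[0,0,0]],[[0,2,0],[0,0,0]],[[0,2,0],[0,0,0]],[[0,1,0],[0,0,0]],[[0,0,0],[0,0,0]]]}}

```text
time_s: 7.35
tool_pos: [0.5904, -0.175, 0.0032]
tool_rot: [-90.0, -0.0, 7.5]
force: [0.3, 0.1, 0.8]
grip_width: 0.0004
```

Run:
```python
from h import *
o=env.get_obs(); cs=cam('side')
print({k:np.round(o[k],4) for k in ['time_s','tool_pos','tool_rot','force']})
cv2.imwrite('pics/w7.png',env.read_camera('wrist')[:,:,::-1])
I=env.read_camera('side')[:,:,::-1]; T=o['tool_pos']
x0,y0,s=320,190,9
I=cv2.resize(I[y0:y0+65,x0:x0+85],None,fx=s,fy=s,interpolation=cv2.INTER_CUBIC)
for dz,col in ((0,(0,0,255)),(.02,(0,255,255)),(.04,(255,0,255))):
    p=(pr(cs,[T+[0,0,dz]])[0]-[x0,y0]+.5)*s; cv2.circle(I,tuple(int(v) for v in p),3,col,-1)
cv2.imwrite('pics/s7.png',I)
```

```text
{'time_s': np.float64(7.35), 'tool_pos': array([ 0.5904, -0.175 ,  0.0032]), 'tool_rot': array([-9.00165e+01, -1.50000e-02,  7.46490e+00]), 'force': array([0.2527, 0.0627, 0.8192])}
```

View pics/s7.png

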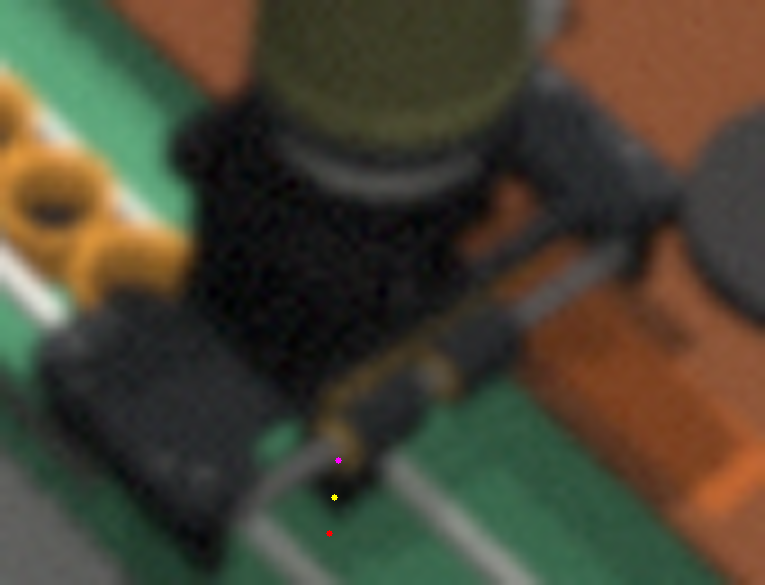

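View pics/w7.png

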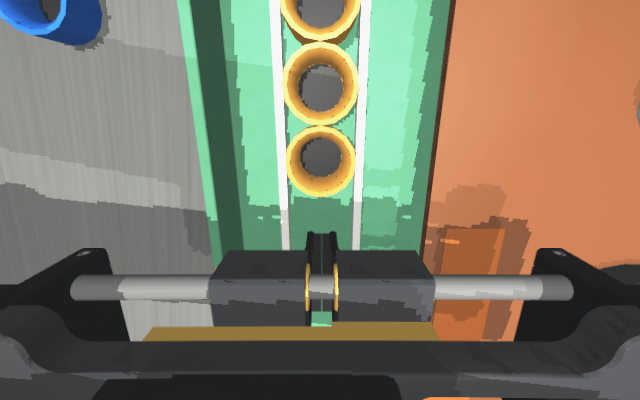

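No contact with the floor, and the tip sits low in the guide behind the tail (ring at (321,160)). I'll push in small steps.

Request:
{"op": "carry_out", "data": {"targets": [[[0,0,8],[0,0,0]],[[0,0,8],[0,0,0]],[[0,0,5],[0,0,0]],[[0,0,3],[0,0,0]],[[0,0,3],[0,0,0]],[[0,0,3],[0,0,0]],[[0,0,3],[0,0,0]],[[0,0,3],[0,0,0]],[[0,0,3],[0,0,0]],[[0,0,3],[0,0,0]],[[0,0,3],[0,0,0]]]}}

```text
time_s: 8.55
tool_pos: [0.5845, -0.1304, 0.0031]
tool_rot: [-90.0, -0.0, 7.5]
force: [1.4, -3.4, 2.0]
grip_width: 0.0002
```

```bash
cat > look.py <<'E'
from h import *
import sys
n=sys.argv[1]
o=env.get_obs(); ct=cam('top')
print({k:np.round(o[k],4) for k in ['time_s','tool_pos','tool_rot','force']})
w=env.read_camera('wrist')[:,:,::-1]; t=env.read_camera('top')[:,:,::-1]
A=cv2.resize(w[0:260,240:400],(480,780//1))[:600] if 0 else cv2.resize(w[0:260,240:400],(369,600))
B=cv2.resize(t[190:260,285:375],None,fx=4.7,fy=4.7,interpolation=cv2.INTER_CUBIC)
C=np.zeros((600,800,3),np.uint8); C[:,:369]=A; C[:B.shape[0],375:375+B.shape[1]]=B[:,:425]
cv2.imwrite(f'pics/{n}.png',C)
E
python3 look.py c8
```

```text
{'time_s': np.float64(8.55), 'tool_pos': array([ 0.5845, -0.1304,  0.0031]), 'tool_rot': array([-9.00207e+01, -5.40000e-03,  7.45160e+00]), 'force': array([ 1.4151, -3.3695,  2.03  ])}
```

View pics/c8.png

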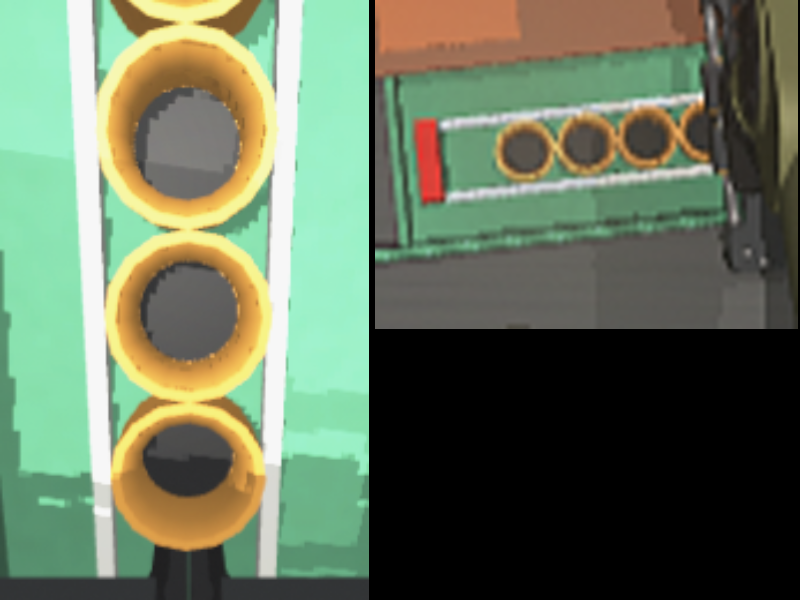

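Contact: force is −3.4 N, the row is moving upright and lead-to-stop gap is roughly 37 mm. I'll continue.

Request:
{"op": "carry_out", "data": {"targets": [[[0,0,3],[0,0,0]],[[0,0,3],[0,0,0]],[[0,0,3],[0,0,0]],[[0,0,3],[0,0,0]],[[0,0,3],[0,0,0]],[[0,0,3],[0,0,0]],[[0,0,3],[0,0,0]],[[0,0,3],[0,0,0]],[[0,0,3],[0,0,0]],[[0,0,3],[0,0,0]]]}}

```text
time_s: 9.65
tool_pos: [0.5805, -0.1004, 0.0031]
tool_rot: [-90.0, 0.0, 7.5]
force: [0.1, -4.3, 1.1]
grip_width: 0.0005
```

```bash
python3 look.py c9
```

```text
{'time_s': np.float64(9.65), 'tool_pos': array([ 0.5805, -0.1004,  0.0031]), 'tool_rot': array([-9.00086e+01,  8.00000e-04,  7.46090e+00]), 'force': array([ 0.134 , -4.2514,  1.0751])}
```

View pics/c9.png

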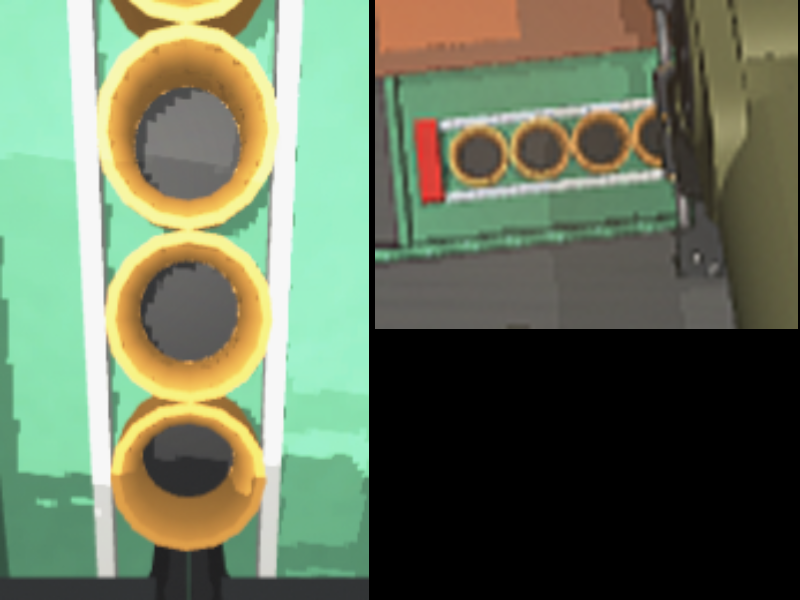

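About 6 mm remain. Small steps until the force rises.

Request:
{"op": "carry_out", "data": {"targets": [[[0,0,1.5],[0,0,0]],[[0,0,1.5],[0,0,0]],[[0,0,1],[0,0,0]],[[0,0,1],[0,0,0]],[[0,0,0],[0,0,0]]]}}

```text
time_s: 10.25
tool_pos: [0.5799, -0.0954, 0.003]
tool_rot: [-90.0, 0.0, 7.5]
force: [-0.2, -4.1, 1.4]
grip_width: 0.0003
```

Request:
{"op": "carry_out", "data": {"targets": [[[0,0,1],[0,0,0]],[[0,0,1],[0,0,0]],[[0,0,0],[0,0,0]]]}}

```text
time_s: 10.55
tool_pos: [0.5797, -0.094, 0.0031]
tool_rot: [-90.0, -0.0, 7.5]
force: [1.1, -5.6, 1.2]
grip_width: 0.0006
```

Request:
{"op": "carry_out", "data": {"targets": [[[0,0,1],[0,0,0]],[[0,0,0],[0,0,0]],[[0,0,0],[0,0,0]]]}}

```text
time_s: 10.85
tool_pos: [0.5796, -0.094, 0.0031]
tool_rot: [-90.1, -0.0, 7.4]
force: [1.3, -7.1, 1.5]
grip_width: 0.0006
```

```bash
python3 look.py c10
```

```text
{'time_s': np.float64(10.85), 'tool_pos': array([ 0.5796, -0.094 ,  0.0031]), 'tool_rot': array([-9.00906e+01, -2.80000e-03,  7.42430e+00]), 'force': array([ 1.2696, -7.0613,  1.4827])}
```

View pics/c10.png

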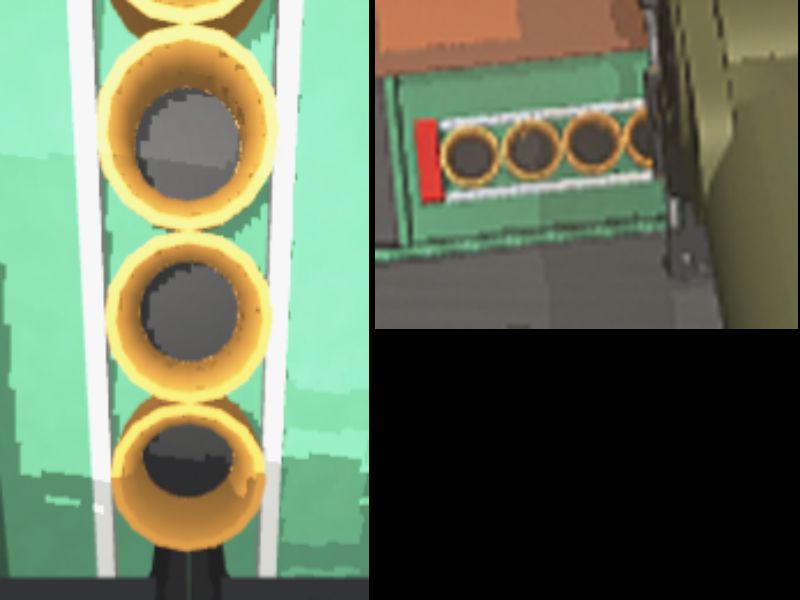

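The row is hard against the stop: the TCP no longer advances and the force is rising to 7 N. All four seats look upright, and in the top view the lead touches the red block at crop (440,157). I'll back straight off, lift, then turn.

Request:
{"op": "carry_out", "data": {"targets": [[[0,0,-3],[0,0,0]],[[0,0,-8],[0,0,0]],[[0,0,-15],[0,0,0]],[[0,0,-10],[0,0,0]],[[0,-15,0],[0,0,0]],[[0,-35,0],[0,0,0]],[[0,-40,0],[0,0,0]],[[0,-30,0],[0,0,0]],[[0,0,0],[0,0,0]]]}}

```text
time_s: 11.85
tool_pos: [0.5879, -0.128, 0.1293]
tool_rot: [-90.2, -0.5, 7.5]
force: [-0.1, 0.6, 0.4]
grip_width: 0.0004
```

Run:
```python
from h import *
o=env.get_obs(); cm=cam('wrist',o); ct=cam('top')
print({k:np.round(o[k],4) for k in ['time_s','tool_pos','tool_rot','force']})
w=env.read_camera('wrist'); cv2.imwrite('pics/w11.png',w[:,:,::-1])
t=env.read_camera('top'); cv2.imwrite('pics/t11.png',cv2.resize(t[110:260,270:440,::-1],None,fx=4,fy=4,interpolation=cv2.INTER_CUBIC))
```

```text
{'time_s': np.float64(11.85), 'tool_pos': array([ 0.5879, -0.128 ,  0.1293]), 'tool_rot': array([-90.1917,  -0.5125,   7.4901]), 'force': array([-0.0889,  0.619 ,  0.3821])}
```

View pics/w11.png

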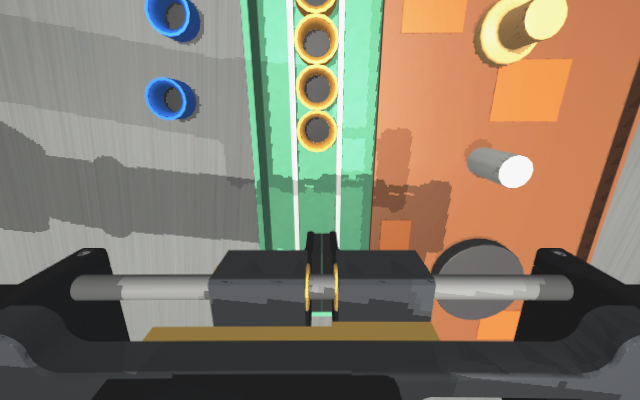

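View pics/t11.png

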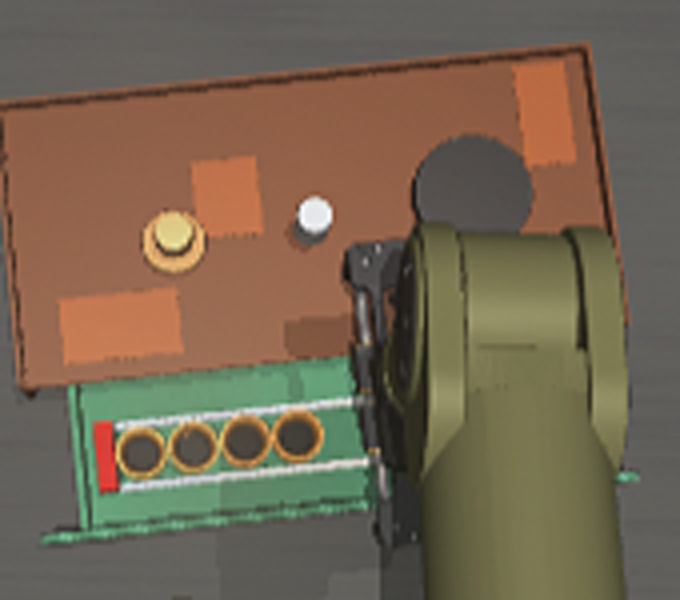

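The wrist and top views show the row closed up against the red stop (top crop: stop face x≈118, lead at (141,453), tail at (298,437)), with the bystanders unmoved. I'll turn the tool by 90° for the drawer push.

Request:
{"op": "carry_out", "data": {"targets": [[[0,0,0],[0,8.2,0]],[[0,0,0],[0,8.2,0]],[[0,0,0],[0,8.2,0]],[[0,0,0],[0,8.2,0]],[[0,0,0],[0,8.2,0]],[[0,0,0],[0,8.2,0]],[[0,0,0],[0,8.2,0]],[[0,0,0],[0,8.2,0]],[[0,0,0],[0,8.2,0]],[[0,0,0],[0,8.2,0]],[[0,0,0],[0,8,0]],[[0,0,0],[0,0,0]]]}}

```text
time_s: 13.15
tool_pos: [0.583, -0.128, 0.1215]
tool_rot: [-90.2, 0.1, -82.5]
force: [0.3, -0.3, -0.4]
grip_width: 0.0008
```

Request:
{"op": "carry_out", "data": {"targets": [[[-10,0,-25],[0,0,0]],[[-10,0,-25],[0,0,0]],[[-10,0,-25],[0,0,0]],[[-8,0,-24],[0,0,0]],[[0,0,0],[0,0,0]],[[0,0,0],[0,0,0]]]}}

```text
time_s: 13.75
tool_pos: [0.4808, -0.1037, 0.1228]
tool_rot: [-90.0, -0.0, -82.4]
force: [0.1, -0.0, 0.7]
grip_width: 0.0006
```

Run:
```python
from h import *
o=env.get_obs(); cm=cam('wrist',o)
print({k:np.round(o[k],4) for k in ['time_s','tool_pos','tool_rot','force','qpos']})
w=env.read_camera('wrist'); cv2.imwrite('pics/w12.png',w[:,:,::-1])
```

```text
{'time_s': np.float64(13.75), 'tool_pos': array([ 0.4808, -0.1037,  0.1228]), 'tool_rot': array([-9.00143e+01, -2.77000e-02, -8.24154e+01]), 'force': array([ 0.1057, -0.0309,  0.6884]), 'qpos': array([ 36.9452,   3.4861, -28.6283, 109.669 ,   1.843 ,  67.2869,
       -74.7659])}
```

View pics/w12.png

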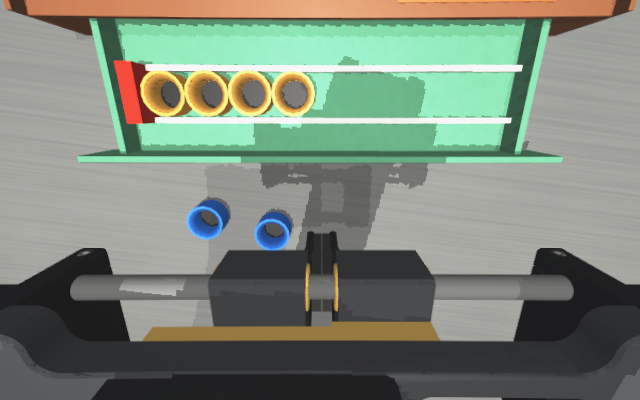

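The wrist view shows all four seats against the red stop: ring centres at (163,93), (207,93), (250,93) and (294,93), with the stop's face at column ~143. The fingers are at the middle of the front panel (col 320), clear of the blue rings. I'll descend in front of the panel.

Request:
{"op": "carry_out", "data": {"targets": [[[0,30,0],[0,0,0]],[[0,35,0],[0,0,0]],[[0,25,0],[0,0,0]],[[0,15,0],[0,0,0]],[[0,8,0],[0,0,0]],[[0,0,0],[0,0,0]],[[0,0,0],[0,0,0]]]}}

```text
time_s: 14.5
tool_pos: [0.482, -0.1036, 0.0105]
tool_rot: [-89.9, 0.0, -82.5]
force: [0.8, 0.4, 0.6]
grip_width: 0.0002
```

Run:
```python
from h import *
o=env.get_obs()
print({k:np.round(o[k],4) for k in ['time_s','tool_pos','tool_rot','force','qpos']})
w=env.read_camera('wrist'); cv2.imwrite('pics/w13.png',w[:,:,::-1])
t=env.read_camera('side'); cv2.imwrite('pics/s13.png',cv2.resize(t[120:300,230:460,::-1],None,fx=3.3,fy=3.3,interpolation=cv2.INTER_CUBIC))
```

```text
{'time_s': np.float64(14.5), 'tool_pos': array([ 0.482 , -0.1036,  0.0105]), 'tool_rot': array([-8.99474e+01,  3.00000e-04, -8.25086e+01]), 'force': array([0.7667, 0.3695, 0.5777]), 'qpos': array([ 35.355 ,  11.6759, -28.3553, 115.7875,   6.8018,  54.0471,
       -79.012 ])}
```

View pics/w13.png

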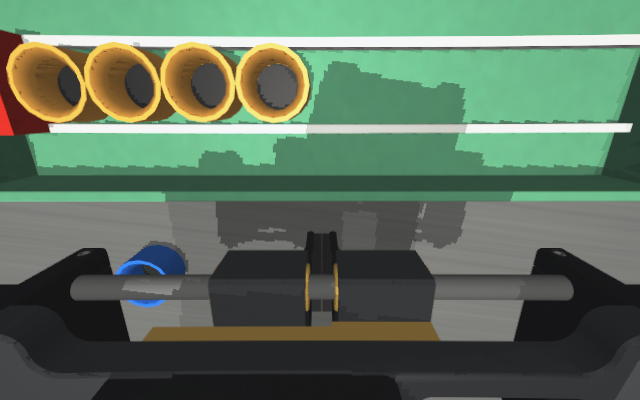

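View pics/s13.png

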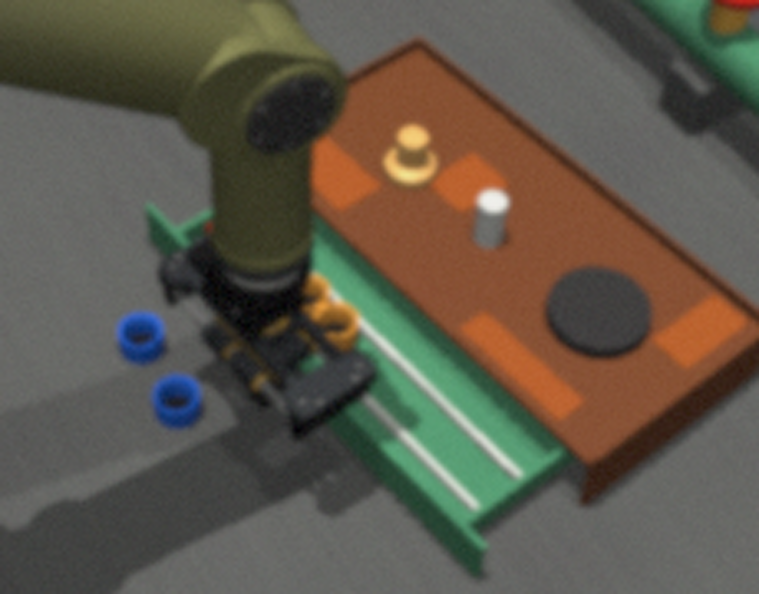

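The tip is below the panel's top edge, about 27 mm in front of it, with nothing in the way. I'll push along tool z.

Request:
{"op": "carry_out", "data": {"targets": [[[0,0,8],[0,0,0]],[[0,0,6],[0,0,0]],[[0,0,4],[0,0,0]],[[0,0,3],[0,0,0]],[[0,0,3],[0,0,0]],[[0,0,3],[0,0,0]],[[0,0,3],[0,0,0]],[[0,0,3],[0,0,0]],[[0,0,3],[0,0,0]],[[0,0,4],[0,0,0]],[[0,0,4],[0,0,0]],[[0,0,4],[0,0,0]]]}}

```text
time_s: 15.8
tool_pos: [0.5287, -0.0973, 0.0098]
tool_rot: [-90.0, 0.0, -82.5]
force: [-3.2, 0.1, 0.8]
grip_width: 0.0001
```

Run:
```python
from h import *
o=env.get_obs()
print({k:np.round(o[k],4) for k in ['time_s','tool_pos','tool_rot','force']})
w=env.read_camera('wrist'); cv2.imwrite('pics/w14.png',w[:,:,::-1])
```

```text
{'time_s': np.float64(15.8), 'tool_pos': array([ 0.5287, -0.0973,  0.0098]), 'tool_rot': array([-9.00349e+01,  5.30000e-03, -8.25384e+01]), 'force': array([-3.191 ,  0.0936,  0.7667])}
```

View pics/w14.png

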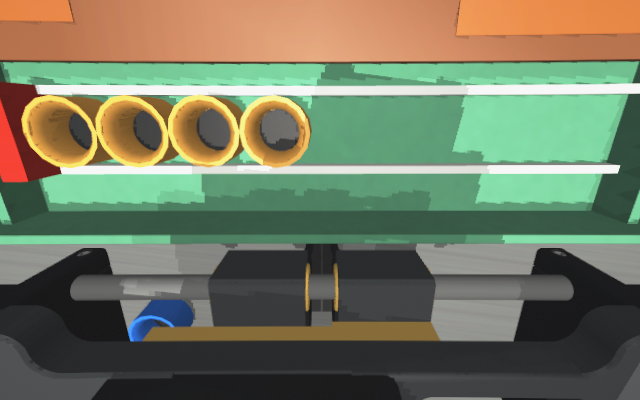

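Contact at 3 N. The drawer is moving and the seats remain in place against the stop.

Request:
{"op": "carry_out", "data": {"targets": [[[0,0,5],[0,0,0]],[[0,0,5],[0,0,0]],[[0,0,5],[0,0,0]],[[0,0,5],[0,0,0]],[[0,0,5],[0,0,0]],[[0,0,5],[0,0,0]],[[0,0,5],[0,0,0]],[[0,0,5],[0,0,0]],[[0,0,5],[0,0,0]],[[0,0,5],[0,0,0]],[[0,0,5],[0,0,0]],[[0,0,5],[0,0,0]]]}}

```text
time_s: 17.05
tool_pos: [0.5885, -0.0894, 0.0099]
tool_rot: [-90.0, 0.0, -82.5]
force: [-2.1, -0.5, -1.4]
grip_width: 0.0007
```

Request:
{"op": "carry_out", "data": {"targets": [[[0,0,4],[0,0,0]],[[0,0,4],[0,0,0]],[[0,0,3],[0,0,0]],[[0,0,3],[0,0,0]],[[0,0,2],[0,0,0]],[[0,0,2],[0,0,0]]]}}

```text
time_s: 17.65
tool_pos: [0.6061, -0.0871, 0.01]
tool_rot: [-90.0, 0.0, -82.5]
force: [-2.2, 0.5, -0.8]
grip_width: 0.0004
```

Run:
```python
from h import *
o=env.get_obs()
print({k:np.round(o[k],4) for k in ['time_s','tool_pos','tool_rot','force']})
w=env.read_camera('wrist'); cv2.imwrite('pics/w15.png',w[:,:,::-1])
```

```text
{'time_s': np.float64(17.65), 'tool_pos': array([ 0.6061, -0.0871,  0.01  ]), 'tool_rot': array([-9.00076e+01,  2.60000e-03, -8.25303e+01]), 'force': array([-2.1648,  0.4853, -0.778 ])}
```

View pics/w15.png

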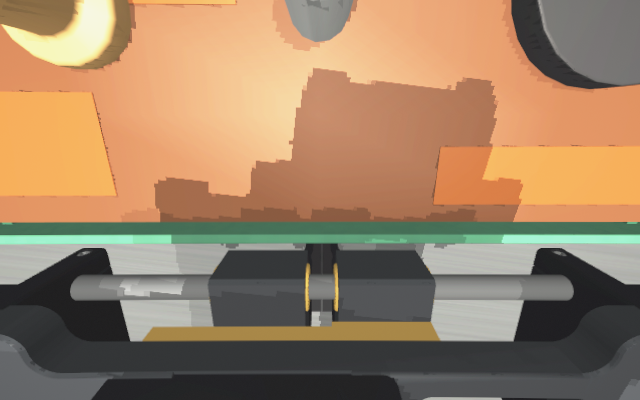

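Nearly shut. 2 mm steps until the hard stop.

Request:
{"op": "carry_out", "data": {"targets": [[[0,0,2],[0,0,0]],[[0,0,2],[0,0,0]],[[0,0,2],[0,0,0]],[[0,0,1],[0,0,0]],[[0,0,1],[0,0,0]],[[0,0,0],[0,0,0]]]}}

```text
time_s: 18.3
tool_pos: [0.6143, -0.086, 0.0101]
tool_rot: [-90.0, -0.0, -82.5]
force: [-2.5, 0.8, -0.4]
grip_width: 0.001
```

Request:
{"op": "carry_out", "data": {"targets": [[[0,0,1],[0,0,0]],[[0,0,1],[0,0,0]],[[0,0,1],[0,0,0]],[[0,0,0],[0,0,0]]]}}

```text
time_s: 18.7
tool_pos: [0.6163, -0.0858, 0.0101]
tool_rot: [-90.1, -0.0, -82.5]
force: [-4.9, 0.3, 3.5]
grip_width: 0.0003
```

Request:
{"op": "carry_out", "data": {"targets": [[[0,0,1],[0,0,0]],[[0,0,1],[0,0,0]],[[0,0,1],[0,0,0]],[[0,0,0],[0,0,0]]]}}

```text
time_s: 19.1
tool_pos: [0.6161, -0.0859, 0.0101]
tool_rot: [-90.5, -0.0, -82.6]
force: [-13.2, 0.6, 9.5]
grip_width: 0.0001
```

Run:
```python
from h import *
o=env.get_obs()
print({k:np.round(o[k],4) for k in ['time_s','tool_pos','tool_rot','force']})
w=env.read_camera('wrist'); cv2.imwrite('pics/w16.png',w[:,:,::-1])
```

```text
{'time_s': np.float64(19.1), 'tool_pos': array([ 0.6161, -0.0859,  0.0101]), 'tool_rot': array([-9.04606e+01, -2.20000e-03, -8.25566e+01]), 'force': array([-13.1705,   0.5997,   9.4746])}
```

View pics/w16.png

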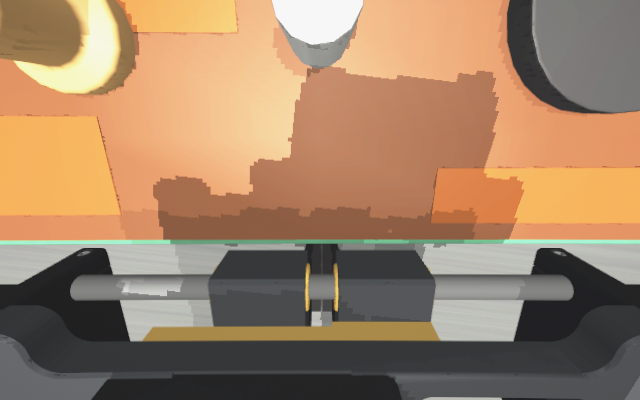

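Hard stop met: the force rises to 13 N with no advance, and the green panel is flush with the locker's edge (row 241). I'll back off and lift.

Request:
{"op": "carry_out", "data": {"targets": [[[0,0,-3],[0,0,0]],[[0,0,-8],[0,0,0]],[[0,0,-15],[0,0,0]],[[0,0,-20],[0,0,0]],[[0,-20,0],[0,0,0]],[[0,-40,0],[0,0,0]],[[0,-40,0],[0,0,0]],[[0,-40,0],[0,0,0]],[[0,0,0],[0,0,0]]]}}

```text
time_s: 20.05
tool_pos: [0.5795, -0.092, 0.1573]
tool_rot: [-89.2, -0.3, -82.5]
force: [1.9, 0.1, 0.5]
grip_width: 0.0003
```

Run:
```python
from h import *
o=env.get_obs(); cw=cam('wrist',o); ct=cam('top')
print({k:np.round(o[k],4) for k in ['time_s','tool_pos','tool_rot','force']})
w=env.read_camera('wrist')[:,:,::-1]; t=env.read_camera('top')[:,:,::-1]; s=env.read_camera('side')[:,:,::-1]
C=np.zeros((600,800,3),np.uint8)
C[:250,:400]=cv2.resize(w,(400,250)); C[:250,400:]=cv2.resize(s,(400,250))
C[255:595,:]=cv2.resize(t[110:246,200:520],(800,340),interpolation=cv2.INTER_CUBIC)
cv2.imwrite('pics/c17.png',C); cv2.imwrite('pics/w17.png',w)
```

```text
{'time_s': np.float64(20.05), 'tool_pos': array([ 0.5795, -0.092 ,  0.1573]), 'tool_rot': array([-89.2239,  -0.2875, -82.5494]), 'force': array([1.8741, 0.1042, 0.5128])}
```

View pics/c17.png

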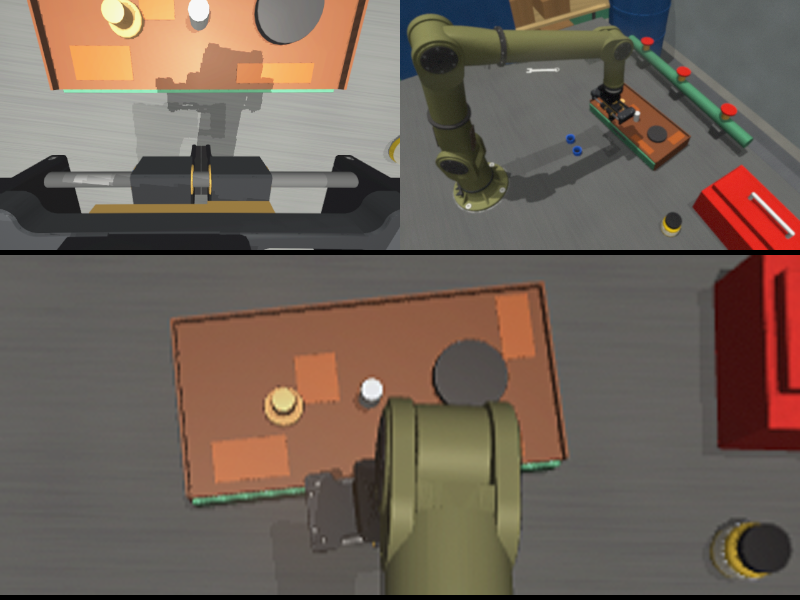

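View pics/w17.png

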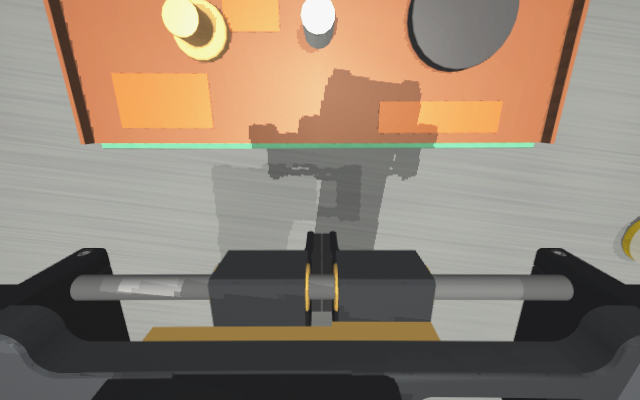

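Run:
```python
from h import *
ct=cam('top'); X=np.array([np.cos(.13),np.sin(.13),0])
f=lambda p:np.array(p,float)/2.5+[200-.3,110-255/2.5-.3]
P=bp(ct,f([[193,504],[561,467]]),.054); print(P.round(4))
print('travel',[(a-b)@X for a,b in zip(P,([.4896,.1256,.054],[.5476,-.3207,.054]))])
print(env.sign_off())
```

```text
[[ 0.5973  0.1394  0.054 ]
 [ 0.6541 -0.3056  0.054 ]]
travel [np.float64(0.10859737862010119), np.float64(0.10753069199213833)]
the job is handed in; nothing more can be done
None
```

I pushed the four bronze seats against the red end stop and then pushed the drawer shut, and the job is handed in. The simulation gave no verdict.

- **Seats:** I pushed only on the right-hand seat, along the guide, until the tool stopped advancing and the force rose from about 4 N to 7 N. The wrist and top pictures taken after backing off showed all four upright, touching each other and against the stop.
- **Drawer:** I pushed the middle of the front panel until it met the hard stop, where the force reached 13 N with no further advance. The panel ends in the top picture give a travel of 108–109 mm, which matches fully shut (110 mm) within the image error. The panel is flush with the locker's edge.
- **Everything else:** The items on the locker, the grease jar and the blue rings look unmoved in the last pictures, but I did not measure their displacement.

**What disagreed or could not be checked:**
- The visible fingertips are about 20 mm above the reported TCP. My first push therefore passed just over the right-hand seat; it moved nothing and I measured no force above noise. I lifted off, went lower and pushed again.
- With the drawer shut the seats are out of sight. Their final position rests on the pictures taken during the first part of the closing push, which showed the row still closed up against the stop.

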